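Ring up the bronze elephant on the price scale

TASK

Ring up the bronze elephant that stands on the scale: with the fingertips tap the bronze-price key (second from the left, as you look from the robot, of the four square keys), then the wide bar key in the row nearer you to book the sale, then the feed key on the ticket printer to bring out the ticket. Tap lightly and let each key spring back up before the next. Press no other key, keep off the weighing pan and the elephant, and leave the printer and the other bronzes and brush standing where they are: nothing is to be picked up.

Things in the scene. Friction and masses are not known exactly. Their poses are not given: they have to be found in the camera images.
- preset2_top (a point): Centre of the top of the bronze-price key: second from the left (seen from the robot) of the four square keys in the far row of the scale's keypad. Key top 30 x 30 mm, 10 mm proud of the keypad. z points out of the keypad (up, tilted 0.17 rad towards the operator), x towards the pan, y to the operator's left along the row. Neighbouring keys lie 50 mm to either side in y, and the near row 44 mm towards the operator; the weighing pan's edge is 55 mm further on in x.
- preset2 (a joint): Light grey spring key, 6 mm travel; value = how far it is pressed down along its own -z, m: 0 is up, 0.006 is bottomed. About 1 N starts it, 3 N takes it to half travel, 5 N bottoms it, it clicks (counts as pressed) at half travel, 0.003, and springs back when let go. Over 20 N would be too hard. The bronze-price key.
- wide_key_top (a point): Centre of the top of the wide sale key: the one long bar-shaped key, middle of the near row, 30 mm (x) by 80 mm (y), 10 mm proud; axes as the bronze-price key. The two round keys of the row are centred 75 mm to either side in y.
- wide_key (a joint): Light grey spring key, 6 mm travel; value = how far it is pressed down along its own -z, m: 0 is up, 0.006 is bottomed. About 1 N starts it, 3 N takes it to half travel, 5 N bottoms it, it clicks (counts as pressed) at half travel, 0.003, and springs back when let go. Over 20 N would be too hard. The wide sale key.
- feed_key_top (a point): Centre of the top of the paper-feed key: the only key of the ticket printer, light grey, 18 mm (x) by 30 mm (y), 10 mm proud, on the printer's flat front strip next to two tiny lamps, 70 mm above the table. z points up, x to the printer's back. The tear bar (65 mm above the table) is 18 mm behind the key's centre and the cover behind that rises to 75 mm.
- feed_key (a joint): Light grey spring key, 6 mm travel; value = how far it is pressed down along its own -z, m: 0 is up, 0.006 is bottomed. About 1 N starts it, 3 N takes it to half travel, 5 N bottoms it, it clicks (counts as pressed) at half travel, 0.003, and springs back when let go. Over 20 N would be too hard. The printer's paper-feed key.
- preset1 (a joint): Light grey spring key, 6 mm travel; value = how far it is pressed down along its own -z, m: 0 is up, 0.006 is bottomed. About 1 N starts it, 3 N takes it to half travel, 5 N bottoms it, it clicks (counts as pressed) at half travel, 0.003, and springs back when let go. Over 20 N would be too hard. Leftmost square key of the far row, 50 mm to the left of the bronze-price key. Must not be pressed. Its top, when up, also stands 10 mm proud of the keypad.
- preset3 (a joint): Light grey spring key, 6 mm travel; value = how far it is pressed down along its own -z, m: 0 is up, 0.006 is bottomed. About 1 N starts it, 3 N takes it to half travel, 5 N bottoms it, it clicks (counts as pressed) at half travel, 0.003, and springs back when let go. Over 20 N would be too hard. Third square key of the far row, 50 mm to the right of the bronze-price key. Must not be pressed. Its top, when up, also stands 10 mm proud of the keypad.
- preset4 (a joint): Light grey spring key, 6 mm travel; value = how far it is pressed down along its own -z, m: 0 is up, 0.006 is bottomed. About 1 N starts it, 3 N takes it to half travel, 5 N bottoms it, it clicks (counts as pressed) at half travel, 0.003, and springs back when let go. Over 20 N would be too hard. Rightmost square key of the far row. Must not be pressed. Its top, when up, also stands 10 mm proud of the keypad.
- round_key_left (a joint): Light grey spring key, 6 mm travel; value = how far it is pressed down along its own -z, m: 0 is up, 0.006 is bottomed. About 1 N starts it, 3 N takes it to half travel, 5 N bottoms it, it clicks (counts as pressed) at half travel, 0.003, and springs back when let go. Over 20 N would be too hard. Round key, 30 mm across, left end of the near row. Must not be pressed. Its top, when up, also stands 10 mm proud of the keypad.
- round_key_right (a joint): Light grey spring key, 6 mm travel; value = how far it is pressed down along its own -z, m: 0 is up, 0.006 is bottomed. About 1 N starts it, 3 N takes it to half travel, 5 N bottoms it, it clicks (counts as pressed) at half travel, 0.003, and springs back when let go. Over 20 N would be too hard. Round key, 30 mm across, right end of the near row. Must not be pressed. Its top, when up, also stands 10 mm proud of the keypad.
- scale: Electronic price scale, fixed on the table, light grey case 286 mm wide (y) and 360 mm deep (x); origin under its middle, x away from the operator. Its front 128 mm is the dark grey keypad panel (four square keys in the far row; round, wide, round in the near row) with a display strip between keys and pan; the steel weighing pan is behind. Key tops lie 70 to 77 mm above the table.
- weighing_pan: The scale's flat steel pan, 240 mm (x) by 310 mm (y), top face 97 mm above the table; origin 13 mm under that face, at its middle. It must not be touched: that would falsify the weight.
- elephant: Bronze elephant with a brass saddle cloth, 140 mm long, 50 mm wide, 92 mm high, standing loose on the weighing pan; origin under its feet, head towards its -x. The piece being sold.
- ticket_printer: Small dark ticket printer, loose on the table to the left or right of the scale, 110 mm wide (y), 135 mm deep (x), 75 mm high, 0.6 to 1.3 kg; origin under its middle, front to its -x. Its feed key is on the top near the front edge, right of the middle.
- censer: Bronze lidded tripod incense burner, loose, 115 mm over its ears, 108 mm high, on the other side of the scale from the printer; origin under its middle.
- bowl: Brass bowl, loose, 100 mm across, 45 mm high; origin under its middle.
- bell: Brass hand bell standing on its mouth, loose, 60 mm across, 110 mm high; origin under its middle.
- tortoise: Green-brown bronze tortoise, loose, 90 mm long, 34 mm high; origin under its middle.
- gourd: Brass gourd, loose, 64 mm across, 98 mm high; origin under its middle.
- brush: Polishing brush with wooden handle and steel-grey head, about 200 mm long, loose, lying flat along its x; origin under its middle.
Not all that is in view belongs to the job. What is shaped like the ticket_printer but green or red is not meant. Leave any green look-alike of the elephant alone.

How it is judged:
By the outcome, as a careful person would: the job done as asked, in the order asked, and still so for the second after the job is handed in, with the robot touching nothing.
It also fails if it takes over 43 s, if anything falls off the work surface, if the arm or the gripper's body presses on something with over 40 N, if the wrist force passes 120 N, or if a joint passes its speed limit or range.

ROBOT

A 6-joint arm with a two-finger parallel gripper is mounted at the origin on the work surface. World frame = base frame: x ahead of the robot, y to its left, z up, the work surface at z = 0. Lengths are in m, angles in degrees, forces in N, time in s.
With the tool pointing down it reaches from about 0.425 to 0.95 m from the base axis. Payload 3.5 kg.
Tool frame: the origin (TCP) lies at the very end of the fingers, on their centre line; the grasp point (between the pads) lies robot.pinch_z behind it (robot.pinch_z is the distance from the TCP to the grasp point, in m); z points along the fingers, x is the direction in which the jaws open and shut, and the axes are right-handed (so a half turn about z gives the same grasp; the last joint's range is limited). The gripper opens to 85 mm and grips with 20 to 120 N. Pads are 22 mm wide; open, the fingers measure 114 mm over their backs; the gripper's body (76 mm by 85 mm) begins 54 mm behind the grasp point. The pads swing forward as they close: fully open they stand 13 mm farther back than shut.
Start: joints at [-8.594, 16.404, 90.338, -0, 73.258, -8.594], TCP at [0.675, 0, 0.231] pointing down, gripper open.
Joint ranges: [-158.93, 158.93], [-51.34, 127.21], [12.03, 142.37], [-87.48, 267.48], [13.55, 161.25], [-162.69, 162.69]. Speed limits (degrees/s): [159.86, 159.86, 180, 180, 180, 180].

INTERFACE

Orientations are given as a 3x3 rotation matrix whose columns are the frame's x, y, z axes.
In Python, from station import robot, vision, ticket gives the robot as it stands.
- The arm moves only by the tool apply_moves, never from a script. Its argument "increments" is a list of rows, each a list of 4 numbers: the shift along the world's x, y, z in cm, then the turn about the world's z in rad. A call has 1 to 10 rows; each row shifts and turns the commanded pose from where the row before left it; what a row does not reach is not made up. A row lasts 1/12 s, in which the tool goes at most 41.7 mm and 7.16 degrees, less where a joint would pass 70% of its speed; a pose out of reach is approached as far as the arm can. A call with a gripper value outside its range is refused whole. "gripper" is the gripper's target within -1 to 1 (shut at 1, half-way at 0, fully open at -1), set as the call begins (left out, the last holds). The fingers move at their own pace and stop on an object; the grip force is fixed at half the most. Time passes only in rows, so rows that do not move let the fingers close. It gives the time, the measured TCP pose, the force and the opening at its end, in the units of the state.
- robot.state(): the state, without advancing time (a new reading comes with each control period).
- vision.grab_frame(name): name is "scene" or "side" or "wrist"; returns a dict with "frame" (400x640x3 uint8, blue, green, red), "camera_matrix" (3x3 intrinsics, pixels), "rvec" (rotation vector, rad) and "tvec" (3), from world to camera coordinates, as OpenCV has them; the wrist camera has in their place "T_tool_cam" (4x4, takes a point from camera to tool coordinates, whose origin is the TCP and whose axes are the tool frame's). Camera axes: x right, y down, z forward; pixel columns grow to the right and rows downward; lengths in m; the calibration is good to about 2 mm. The wrist camera is an equidistant fisheye: a pixel r from the principal point sees the ray r / f radians off the axis. A picture is of the moment at which its call begins: read the wrist's pose just before it. There is no depth.
- ticket.hand_in(): hands the job in, once; it reports no verdict.
Trained networks look in the newest picture that a camera, given by its name, has taken for a name from the list of things; names that differ only in an ending like _2 or _b are one class to them, and where a whole thing is asked for, a point or a joint stands for the part that bears it (a point fixed in the world has none). Each returns a list of dicts, best first, with "conf" (0 to 1); they miss things now and then, are a little off and sometimes report something else, mostly with a low value. They report only what shows in the picture. A call takes as long as a camera call. They do not tell look-alikes from the thing itself.
- vision.outline_of(camera, query): "mask" (400x640 bool, what is visible of it) and "box" ([left, top, right, bottom] in pixels, round what is visible of it).
The state is a dict: "t": time; "q": joint angles; "qd": joint speeds; "joint_torque": joint torques, N m; "position": TCP position; "eef_rot": TCP orientation; "ft_force": force on the tool from outside, world axes, zero at the start; "wrist_torque": the same for the moment, N m; "opening": finger opening in m.
Only numpy, scipy, OpenCV 4.12 (cv2) and the standard library are available. Lean on these libraries where they do the work, as an engineer would, in place of code of your own. Each camera call takes 0.05 s, during which the arm holds its last target.

## Working session

There is one attempt and no reset: what is moved stays moved. The work goes in short steps, Python scripts to look and compute and a tool call to move; the robot and the scene stay as the last step left them, time stands still between calls to the robot, and variables do not carry over. Pictures are saved under pics/ and viewed, and the job is handed in when it is done.

Besides the shell and the picture viewer there is one more tool, called after "Emit:" in YAML: its name, and indented under it one key for each argument. apply_moves: Moves the arm, as the interface text tells. Its arguments: {"type":"object","properties":{"increments":{"type":"array","items":{"type":"array","items":{"type":"number"}}},"gripper":{"type":"number"}},"required":["increments"]}

```bash
mkdir -p pics; ls; python3 - <<'E'
from station import robot, vision, ticket
import cv2
s=robot.state(); print(s['t'],s['position'],s['ft_force'],s['opening'],robot.pinch_z)
for n in ["scene","side","wrist"]:
    f=vision.grab_frame(n); cv2.imwrite(f'pics/a_{n}.png',f['frame'])
    print(n,{k:v for k,v in f.items() if k!='frame'})
E
```

```text
pics
0.0 [6.74338339e-01 1.16717942e-04 2.29952220e-01] [-0.53502182 -0.23016978  0.52967991] 0.08534279783392953 0.0187
scene {'camera_matrix': array([[378.52410075,   0.        , 309.51802398],
       [  0.        , 378.52410075, 201.87500362],
       [  0.        ,   0.        ,   1.        ]]), 'rvec': array([ 2.17440951,  1.33264876, -0.47458969]), 'tvec': array([-0.27572512, -0.33132391,  1.41892575])}
side {'camera_matrix': array([[476.76805783,   0.        , 312.22315276],
       [  0.        , 476.76805783, 198.80094783],
       [  0.        ,   0.        ,   1.        ]]), 'rvec': array([ 2.16842938, -0.63237342,  0.2930966 ]), 'tvec': array([-0.43713276,  0.28057517,  1.2510741 ])}
wrist {'camera_matrix': array([[309.70691629,   0.        , 315.97155569],
       [  0.        , 309.70691629, 195.11900378],
       [  0.        ,   0.        ,   1.        ]]), 'T_tool_cam': array([[ 9.99999169e-01,  8.75431127e-04,  9.46747706e-04,
         2.10822207e-04],
       [-1.09114427e-03,  9.65734447e-01,  2.59529936e-01,
        -6.58311419e-02],
       [-6.87106288e-04, -2.59530753e-01,  9.65734599e-01,
        -1.42927629e-01],
       [ 0.00000000e+00,  0.00000000e+00,  0.00000000e+00,
         1.00000000e+00]])}
```

View pics/a_scene.png

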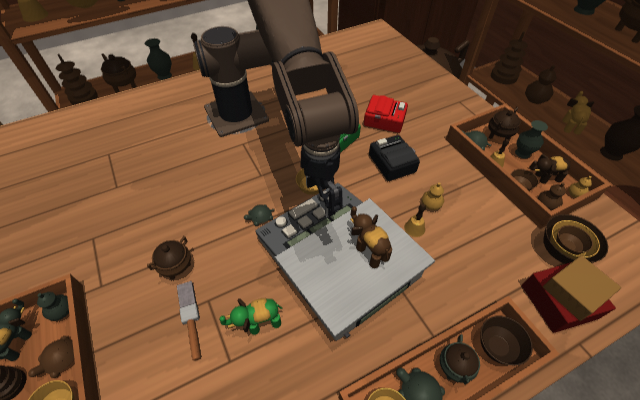

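View pics/a_side.png

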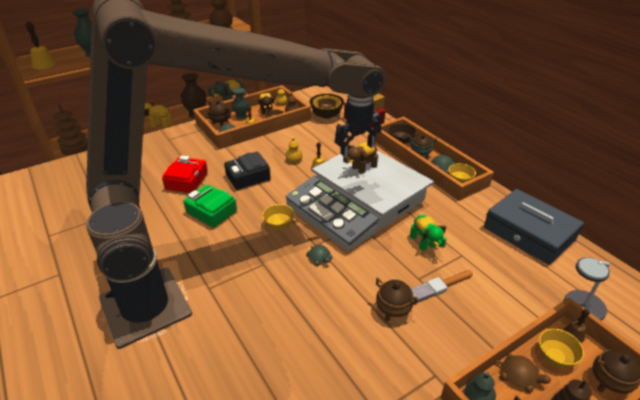

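View pics/a_wrist.png

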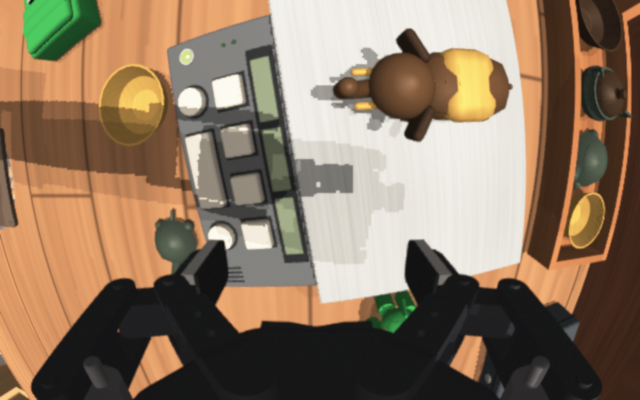

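```bash
cat > h.py <<'E'
from station import robot, vision, ticket
import cv2, numpy as np
def cam(n):
    s=robot.state(); f=vision.grab_frame(n); K=f['camera_matrix']
    if n=='wrist':
        T=np.eye(4);T[:3,:3]=s['eef_rot'];T[:3,3]=s['position'];T=T@f['T_tool_cam']
        R=T[:3,:3];o=T[:3,3]
    else:
        Rw=cv2.Rodrigues(f['rvec'])[0];R=Rw.T;o=-R@f['tvec']
    return f['frame'],(n,K,R,o),s
def ray(c,px):
    n,K,R,o=c; d=np.array([(px[0]-K[0,2])/K[0,0],(px[1]-K[1,2])/K[1,1]])
    if n=='wrist':
        r=np.hypot(*d); v=np.array([*(d/r*np.sin(r)),np.cos(r)])
    else: v=np.array([*d,1.])
    return R@v
def at_z(c,px,z):
    v=ray(c,px);o=c[3]; return o+v*(z-o[2])/v[2]
def proj(c,P):
    n,K,R,o=c; p=R.T@(np.asarray(P)-o)
    if n=='wrist':
        r=np.hypot(p[0],p[1]); q=p[:2]/r*np.arctan2(r,p[2])
    else: q=p[:2]/p[2]
    return q*K[0,0]+K[:2,2]
E
python3 - <<'E'
from h import *
f,c,s=cam('wrist'); print(np.round(s['eef_rot'],3))
for q in ['preset2','wide_key','round_key_left','scale','ticket_printer']:
    for r in vision.outline_of('wrist',q)[:8]:
        m=r['mask']; ys,xs=np.nonzero(m); print(q,round(r['conf'],2),r['box'],m.sum(),xs.mean().round(1),ys.mean().round(1),at_z(c,(xs.mean(),ys.mean()),.075).round(4))
for n in ['scene','side']:
  f,c,s=cam(n)
  for q in ['ticket_printer','feed_key']:
    for r in vision.outline_of(n,q)[:4]:
        m=r['mask']; ys,xs=np.nonzero(m); print(n,q,round(r['conf'],2),r['box'],m.sum(),xs.mean().round(1),ys.mean().round(1),at_z(c,(xs.mean(),ys.mean()),.06).round(4))
E
```

```text
[[ 1.     0.    -0.002]
 [ 0.    -1.     0.   ]
 [-0.002 -0.    -1.   ]]
preset2 0.97 [212.9, 70.4, 248.8, 107.7] 930 228.4 91.0 [0.5894 0.0906 0.075 ]
preset2 0.9 [239.0, 221.6, 273.1, 250.3] 775 257.0 234.0 [ 0.6128 -0.0566  0.075 ]
preset2 0.82 [231.3, 174.1, 265.7, 206.0] 832 246.8 188.8 [ 0.6049 -0.0076  0.075 ]
preset2 0.62 [222.7, 127.4, 253.7, 161.3] 855 237.2 140.4 [0.5973 0.0414 0.075 ]
wide_key 0.94 [185.7, 131.1, 226.2, 208.7] 2067 205.1 170.8 [0.5614 0.0114 0.075 ]
round_key_left 0.87 [180.2, 87.5, 207.1, 117.2] 575 191.7 101.6 [0.5501 0.0826 0.075 ]
round_key_left 0.67 [242.7, 219.8, 272.2, 249.1] 758 256.7 233.8 [ 0.6125 -0.0563  0.075 ]
scale 0.89 [168.3, 2.6, 528.7, 303.2] 80103 345.2 147.7 [0.7029 0.0334 0.075 ]
ticket_printer 0.82 [25.5, 0.0, 101.0, 60.1] 3746 57.1 25.5 [0.3473 0.2073 0.075 ]
ticket_printer 0.38 [223.6, 127.2, 255.5, 161.8] 886 237.0 140.6 [0.5971 0.0412 0.075 ]
scene ticket_printer 0.66 [338.4, 124.3, 358.3, 152.6] 313 348.3 138.8 [0.3684 0.2667 0.06  ]
scene ticket_printer 0.62 [366.5, 95.9, 404.5, 133.4] 1230 385.5 113.4 [0.3178 0.4451 0.06  ]
s
[... 204 characters left out ...]
 0.58 [377.9, 137.0, 386.6, 147.2] 53 381.5 141.3 [0.4285 0.3561 0.06  ]
scene feed_key 0.51 [243.5, 207.5, 271.3, 225.3] 388 259.0 213.7 [ 0.5149 -0.107   0.06  ]
scene feed_key 0.39 [284.2, 222.9, 297.0, 235.8] 134 289.0 230.2 [ 0.6035 -0.0555  0.06  ]
side ticket_printer 0.71 [224.4, 151.3, 268.2, 191.7] 1252 247.3 169.9 [0.4664 0.3342 0.06  ]
side ticket_printer 0.57 [164.7, 154.2, 205.5, 189.4] 1206 184.8 174.0 [0.2778 0.4279 0.06  ]
side feed_key 0.48 [231.5, 166.3, 237.7, 174.4] 20 235.2 169.0 [0.4342 0.362  0.06  ]
side feed_key 0.48 [177.9, 157.9, 186.4, 162.5] 35 184.5 157.9 [0.3121 0.5229 0.06  ]
side feed_key 0.45 [186.4, 189.8, 199.0, 198.6] 56 193.6 194.2 [0.2618 0.3059 0.06  ]
```

Emit:
apply_moves:
  increments:
    - [-3,1,0,0.06]
    - [-3,1,0,0.06]
    - [-3,1,0,0.04]
    - [0,0,0,0]
    - [0,0,0,0]
    - [0,0,0,0]
    - [0,0,0,0]
    - [0,0,0,0]
  gripper: 1

```text
t: 1.42
position: [0.5862, 0.0296, 0.2318]
eef_rot: [[0.987, 0.159, 0.001], [0.159, -0.987, -0.0], [0.001, 0.0, -1.0]]
ft_force: [0.2, -0.9, 0.5]
opening: -0.0
```

```bash
python3 - <<'E'
from h import *
f,c,s=cam('wrist'); print(s['t'],s['position'],s['opening'],s['ft_force'],np.round(s['eef_rot'],3)); cv2.imwrite('pics/b_wrist.png',f)
for q in ['preset2','wide_key','round_key_left']:
    for r in vision.outline_of('wrist',q)[:8]:
        m=r['mask']; ys,xs=np.nonzero(m); print(q,round(r['conf'],2),r['box'],m.sum(),xs.mean().round(1),ys.mean().round(1),at_z(c,(xs.mean(),ys.mean()),.077 if q=='preset2' else .07).round(4))
E
```

```text
1.4167 [0.58617397 0.02955952 0.23177006] -3.759595187248013e-05 [ 0.21154838 -0.91607171  0.45860039] [[ 0.987  0.159  0.001]
 [ 0.159 -0.987 -0.   ]
 [ 0.001  0.    -1.   ]]
preset2 0.77 [311.3, 203.7, 345.3, 234.0] 785 327.2 217.0 [ 0.604  -0.0053  0.077 ]
preset2 0.71 [314.9, 156.6, 342.8, 189.9] 928 327.5 170.2 [0.5963 0.0423 0.077 ]
preset2 0.68 [311.4, 101.2, 345.9, 133.8] 926 327.0 120.0 [0.5877 0.0904 0.077 ]
wide_key 0.67 [268.8, 152.9, 301.9, 231.4] 2326 285.1 191.8 [0.5578 0.0122 0.07  ]
round_key_left 0.83 [269.2, 103.4, 300.7, 134.9] 716 283.8 119.8 [0.5462 0.084  0.07  ]
```

View pics/b_wrist.png

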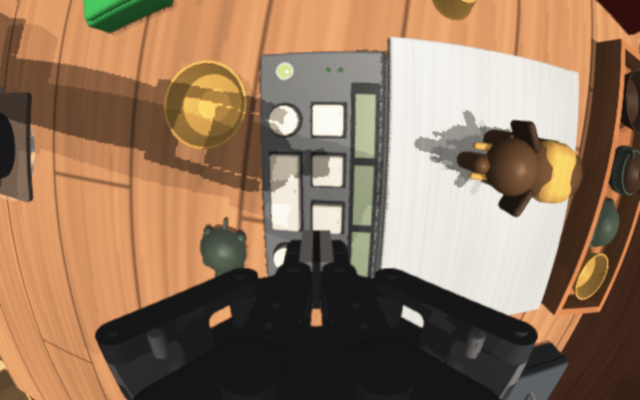

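Emit:
apply_moves:
  increments:
    - [1.0,1.25,-3.5,0]
    - [0,0,-3.5,0]
    - [0,0,-3.5,0]
    - [0,0,-3.0,0]
    - [0,0,-0.7,0]
    - [0,0,0,0]
    - [0,0,0,0]
    - [0,0,0,0]

```text
t: 2.28
position: [0.5971, 0.0423, 0.0922]
eef_rot: [[0.987, 0.159, 0.005], [0.159, -0.987, -0.0], [0.005, 0.001, -1.0]]
ft_force: [0.3, 1.0, 0.3]
opening: 0.0001
```

```bash
python3 - <<'E'
from h import *
f,c,s=cam('wrist'); print(s['t'],s['position'],s['ft_force']); cv2.imwrite('pics/c_wrist.png',f[50:350,150:550])
f,c,s=cam('side');cv2.imwrite('pics/c_side.png',cv2.resize(f[140:260,260:450],None,fx=4,fy=4))
E
```

```text
2.2833 [0.59706518 0.04229053 0.09217094] [0.34251183 0.97544694 0.25552928]
```

View pics/c_wrist.png

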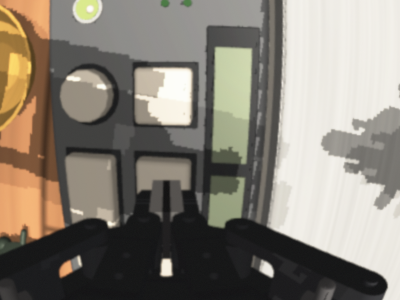

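View pics/c_side.png

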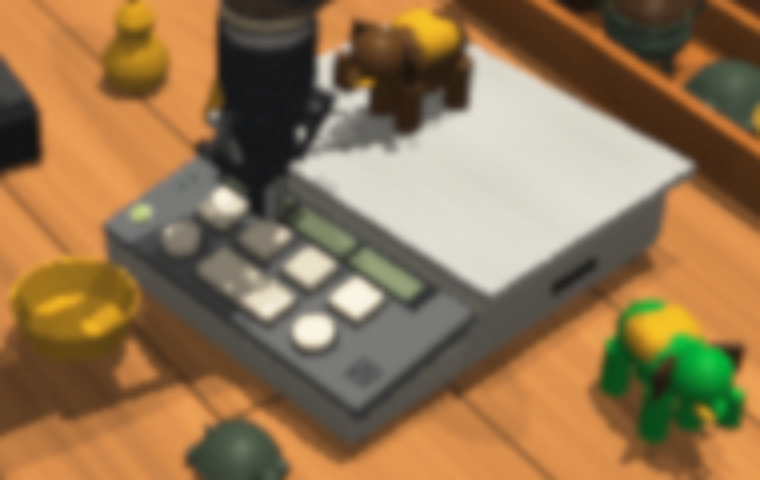

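Emit:
apply_moves:
  increments:
    - [0,0,-0.5,0]
    - [0,0,-0.5,0]
    - [0,0,-0.1,0]
    - [0,0,0,0]
    - [0,0,0,0]

```text
t: 2.8
position: [0.5947, 0.0426, 0.0782]
eef_rot: [[0.987, 0.159, -0.001], [0.159, -0.987, 0.0], [-0.001, -0.0, -1.0]]
ft_force: [-1.0, 0.1, 0.7]
opening: -0.0001
```

Emit:
apply_moves:
  increments:
    - [0,0,-0.15,0]
    - [0,0,0,0]
    - [0,0,0,0]

```text
t: 3.05
position: [0.595, 0.0426, 0.077]
eef_rot: [[0.987, 0.159, 0.0], [0.159, -0.987, 0.0], [0.0, -0.0, -1.0]]
ft_force: [-0.5, 0.0, 1.3]
opening: -0.0001
```

Emit:
apply_moves:
  increments:
    - [0,0,-0.15,0]
    - [0,0,0,0]
    - [0,0,0,0]

```text
t: 3.3
position: [0.5952, 0.0426, 0.0756]
eef_rot: [[0.987, 0.159, 0.001], [0.159, -0.987, 0.0], [0.001, -0.0, -1.0]]
ft_force: [-0.7, 1.0, 2.5]
opening: -0.0
```

Emit:
apply_moves:
  increments:
    - [0,0,-0.15,0]
    - [0,0,0,0]
    - [0,0,0,0]

```text
t: 3.55
position: [0.5954, 0.0426, 0.0742]
eef_rot: [[0.987, 0.159, 0.001], [0.159, -0.987, 0.0], [0.001, 0.0, -1.0]]
ft_force: [0.2, 0.2, 4.0]
opening: 0.0003
```

Emit:
apply_moves:
  increments:
    - [0,0,-0.1,0]
    - [0,0,0,0]
    - [0,0,0,0]

```text
t: 3.8
position: [0.5956, 0.0426, 0.0733]
eef_rot: [[0.987, 0.159, 0.001], [0.159, -0.987, 0.0], [0.001, 0.0, -1.0]]
ft_force: [0.2, 1.3, 4.1]
opening: -0.0004
```

```bash
python3 - <<'E'
from h import *
f,c,s=cam('wrist'); print(s['t'],s['position'],s['ft_force']); cv2.imwrite('pics/d_wrist.png',f[50:350,150:550])
f,c,s=cam('side');print(s['position'],s['ft_force']);cv2.imwrite('pics/d_side.png',cv2.resize(f[140:260,260:450],None,fx=4,fy=4))
E
```

```text
3.8 [0.59556548 0.04259002 0.07328305] [0.23651277 1.28258631 4.14299497]
[0.59554547 0.0426015  0.07326216] [0.52396646 1.24172645 5.1316634 ]
```

View pics/d_wrist.png

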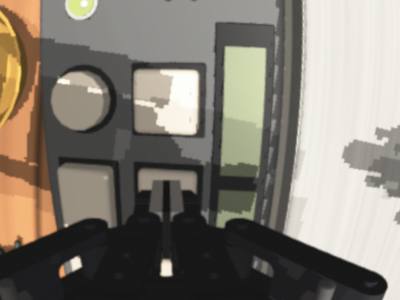

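View pics/d_side.png

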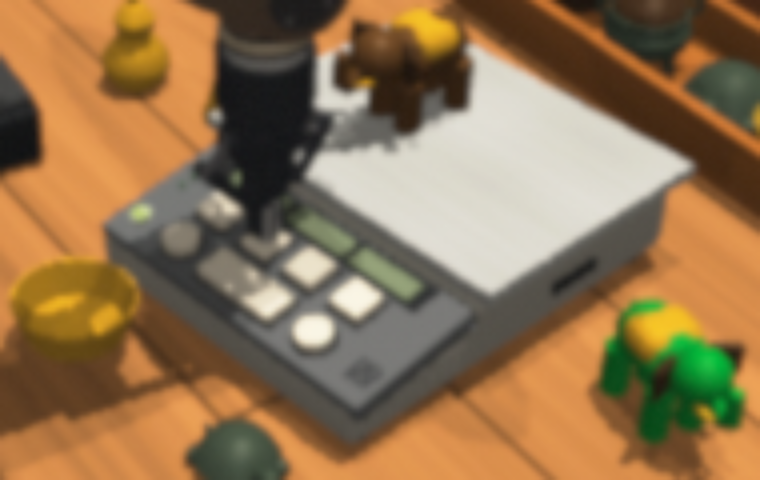

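Emit:
apply_moves:
  increments:
    - [0,0,1.5,0]
    - [0,0,1.5,0]
    - [-1.9,-1.55,0,0]
    - [-1.9,-1.55,0,0]
    - [0,0,0,0]
    - [0,0,-1.5,0]
    - [0,0,-1.2,0]
    - [0,0,0,0]
    - [0,0,0,0]
    - [0,0,0,0]

```text
t: 4.73
position: [0.557, 0.0118, 0.0754]
eef_rot: [[0.987, 0.16, -0.001], [0.16, -0.987, 0.0], [-0.001, -0.0, -1.0]]
ft_force: [0.4, 0.1, 0.9]
opening: 0.0001
```

```bash
python3 - <<'E'
from h import *
f,c,s=cam('wrist'); print(s['t'],s['position'],s['ft_force']); cv2.imwrite('pics/e_wrist.png',f[50:350,150:550])
f,c,s=cam('side');print(s['position'],s['ft_force']);cv2.imwrite('pics/e_side.png',cv2.resize(f[140:260,260:450],None,fx=4,fy=4))
E
```

```text
4.7333 [0.55699365 0.01176725 0.07543282] [0.37164783 0.1235355  0.87246429]
[0.55739423 0.01167525 0.07595204] [-1.08807367  0.41361053  0.07007195]
```

View pics/e_wrist.png

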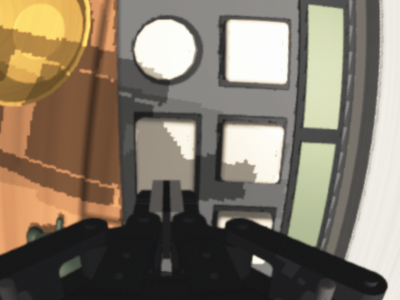

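View pics/e_side.png

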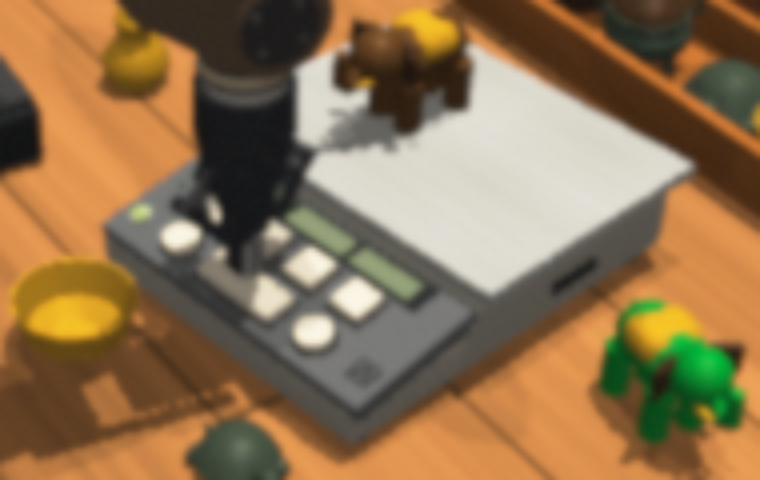

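Preset2 has sprung back, and the tip is centred on the wide key at about crop (167,190). Next I press the wide key.

Emit:
apply_moves:
  increments:
    - [0,0,-0.2,0]
    - [0,0,-0.2,0]
    - [0,0,-0.15,0]
    - [0,0,0,0]
    - [0,0,0,0]

```text
t: 5.25
position: [0.5573, 0.0116, 0.0706]
eef_rot: [[0.987, 0.159, 0.001], [0.159, -0.987, 0.0], [0.001, 0.0, -1.0]]
ft_force: [-0.1, 1.1, 1.2]
opening: 0.0003
```

Emit:
apply_moves:
  increments:
    - [0,0,-0.15,0]
    - [0,0,0,0]
    - [0,0,0,0]

```text
t: 5.5
position: [0.5575, 0.0115, 0.0692]
eef_rot: [[0.987, 0.159, 0.001], [0.159, -0.987, -0.0], [0.001, 0.0, -1.0]]
ft_force: [0.8, 0.5, 2.2]
opening: -0.0
```

Emit:
apply_moves:
  increments:
    - [0,0,-0.15,0]
    - [0,0,0,0]
    - [0,0,0,0]

```text
t: 5.75
position: [0.5576, 0.0116, 0.0678]
eef_rot: [[0.987, 0.159, 0.002], [0.159, -0.987, 0.0], [0.002, 0.0, -1.0]]
ft_force: [1.3, 1.1, 3.0]
opening: -0.0
```

Emit:
apply_moves:
  increments:
    - [0,0,-0.12,0]
    - [0,0,0,0]
    - [0,0,0,0]

```text
t: 6.0
position: [0.5577, 0.0115, 0.0666]
eef_rot: [[0.987, 0.159, 0.002], [0.159, -0.987, -0.0], [0.002, 0.0, -1.0]]
ft_force: [3.3, 1.1, 4.9]
opening: 0.0001
```

Emit:
apply_moves:
  increments:
    - [0,0,-0.05,0]
    - [0,0,0,0]

```text
t: 6.17
position: [0.5576, 0.0115, 0.066]
eef_rot: [[0.987, 0.159, 0.001], [0.159, -0.987, -0.0], [0.001, 0.0, -1.0]]
ft_force: [2.5, 1.6, 4.4]
opening: 0.0001
```

```bash
python3 - <<'E'
from h import *
f,c,s=cam('wrist'); print(s['t'],s['position'],s['ft_force']); cv2.imwrite('pics/f_wrist.png',f[50:350,150:550])
f,c,s=cam('scene');print(s['position'],s['ft_force']);cv2.imwrite('pics/f_scene.png',cv2.resize(f[80:240,240:440],None,fx=3,fy=3))
E
```

```text
6.1667 [0.55756566 0.01147134 0.06601337] [2.46868086 1.60278496 4.40341555]
[0.55756822 0.01146403 0.06601492] [2.33363569 1.74680845 3.71222475]
```

View pics/f_scene.png

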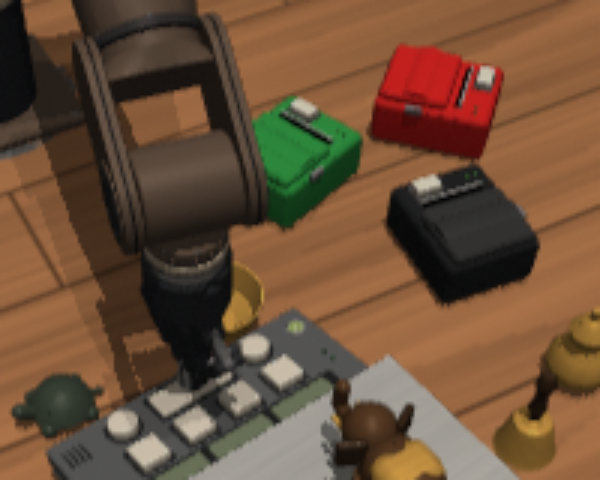

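View pics/f_wrist.png

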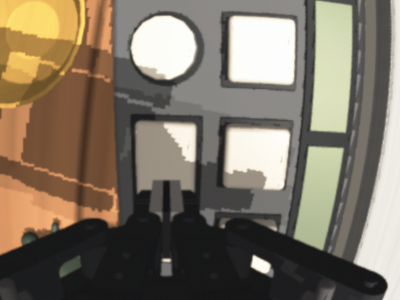

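Emit:
apply_moves:
  increments:
    - [0,0,-0.08,0]
    - [0,0,0,0]
    - [0,0,0,0]

```text
t: 6.52
position: [0.5576, 0.0114, 0.0653]
eef_rot: [[0.987, 0.159, 0.001], [0.159, -0.987, -0.0], [0.001, 0.0, -1.0]]
ft_force: [2.2, 0.6, 5.1]
opening: -0.0002
```

Emit:
apply_moves:
  increments:
    - [0,0,1.5,0]
    - [0,0,3,0]
    - [0,0,3,0]
    - [0,0,3.5,0]
    - [-1.5,3,1,0]
    - [-1.5,3,1,0]
    - [-1.5,3,0,0]
    - [-1.5,3,0,0]
    - [-1.5,3,0,0]
    - [0,0,0,0]

```text
t: 7.35
position: [0.4773, 0.1647, 0.1924]
eef_rot: [[0.986, 0.164, -0.008], [0.164, -0.986, -0.0], [-0.008, -0.001, -1.0]]
ft_force: [0.6, -0.2, 0.3]
opening: 0.0002
```

Emit:
apply_moves:
  increments:
    - [-1.5,3,0,0]
    - [-1.5,3,0,0]
    - [-1,3,0,0]
    - [0,3,0,0]
    - [0,0,0,0]
    - [0,0,0,0]
    - [0,0,0,0]

```text
t: 7.93
position: [0.4412, 0.2804, 0.1933]
eef_rot: [[0.987, 0.16, -0.003], [0.16, -0.987, -0.002], [-0.004, 0.002, -1.0]]
ft_force: [0.1, -0.2, 0.1]
opening: 0.0001
```

```bash
python3 - <<'E'
from h import *
f,c,s=cam('wrist'); print(s['t'],s['position'],s['ft_force']); cv2.imwrite('pics/g_wrist.png',f)
for q in ['feed_key','ticket_printer']:
    for r in vision.outline_of('wrist',q)[:5]:
        m=r['mask']; ys,xs=np.nonzero(m); print(q,round(r['conf'],2),r['box'],m.sum(),xs.mean().round(1),ys.mean().round(1),at_z(c,(xs.mean(),ys.mean()),.07).round(4))
E
```

```text
7.9333 [0.44120794 0.28042037 0.19329639] [ 0.12937793 -0.15696822  0.06277843]
feed_key 0.76 [124.0, 127.2, 152.3, 151.6] 490 139.1 141.4 [0.2654 0.2999 0.07  ]
feed_key 0.71 [308.4, 87.5, 332.8, 126.6] 737 320.1 104.9 [0.433  0.3533 0.07  ]
ticket_printer 0.98 [117.8, 103.8, 245.4, 249.3] 13924 181.5 177.3 [0.3151 0.2712 0.07  ]
ticket_printer 0.94 [130.2, 0.0, 273.3, 63.5] 5111 192.9 22.7 [0.3071 0.4153 0.07  ]
ticket_printer 0.58 [294.1, 26.4, 460.0, 171.2] 16865 373.6 98.1 [0.477  0.3673 0.07  ]
```

View pics/g_wrist.png

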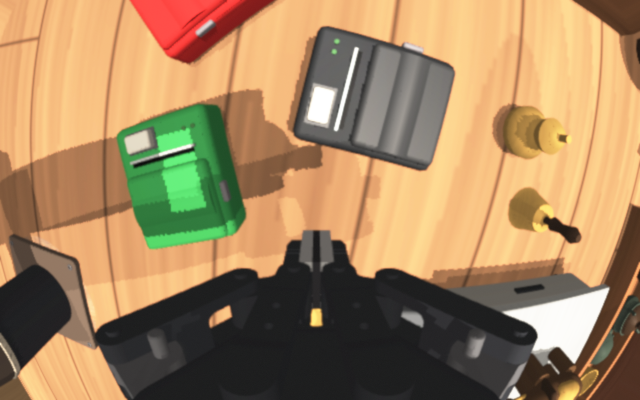

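```bash
python3 - <<'E'
from h import *
f,c,s=cam('wrist')
a=at_z(c,(357,48),.065);b=at_z(c,(337,129),.065);print(a,b,np.degrees(np.arctan2(*( (a-b)[[1,0]])))-90)
r=[r for r in vision.outline_of('wrist','feed_key') if r['box'][0]>290][0]
m=r['mask'].astype(np.uint8);cn=max(cv2.findContours(m,0,1)[0],key=len)
P=np.array([at_z(c,p[0],.07)[:2] for p in cn],np.float32)*1000
print(cv2.minAreaRect(P))
print(s['position'])
cv2.imwrite('pics/h.png',cv2.resize(f[60:150,280:370],None,fx=6,fy=6))
g,c2,_=cam('scene')
for r in vision.outline_of('scene','feed_key')[:4]:
    ys,xs=np.nonzero(r['mask']);print(r['conf'],xs.mean(),ys.mean(),at_z(c2,(xs.mean(),ys.mean()),.07))
E
```

```text
[0.45767985 0.40942774 0.065     ] [0.45212916 0.33489411 0.065     ] -4.2590877448702145
((433.0333251953125, 353.3438720703125), (29.519969940185547, 17.76226806640625), 84.85142517089844)
[0.44199141 0.2801962  0.19419841]
0.6 381.77142857142854 141.02857142857144 [0.43603782 0.35045207 0.07      ]
0.41 341.0357142857143 115.82142857142857 [0.2673425 0.2962024 0.07     ]
```

View pics/h.png

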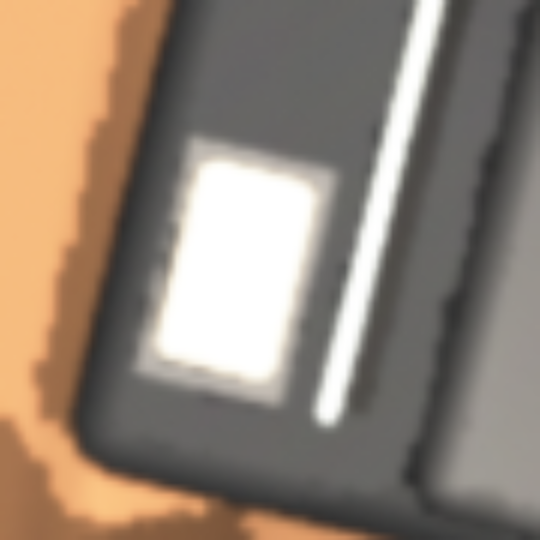

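Emit:
apply_moves:
  increments:
    - [-0.3,2.5,0,-0.08]
    - [-0.3,2.5,0,-0.08]
    - [-0.4,2.3,0,-0.08]
    - [0,0,0,0]
    - [0,0,-3,0]
    - [0,0,-3,0]
    - [0,0,-3,0]
    - [0,0,0,0]
    - [0,0,0,0]
    - [0,0,0,0]

```text
t: 9.12
position: [0.4331, 0.3547, 0.1065]
eef_rot: [[0.997, -0.08, 0.002], [-0.08, -0.997, 0.001], [0.002, -0.001, -1.0]]
ft_force: [0.7, 0.4, 0.4]
opening: -0.0002
```

```bash
python3 - <<'E'
from h import *
f,c,s=cam('wrist'); print(s['t'],s['position'],s['ft_force']); cv2.imwrite('pics/i_wrist.png',f[50:350,150:550])
f,c,s=cam('scene');print(s['position'],s['ft_force']);cv2.imwrite('pics/i_scene.png',cv2.resize(f[80:200,330:450],None,fx=5,fy=5))
E
```

```text
9.1167 [0.4331026  0.35465828 0.10650027] [0.6812292  0.44676833 0.41667002]
[0.43362777 0.35504762 0.10735551] [ 0.50723033  0.1160816  -0.21704191]
```

View pics/i_scene.png

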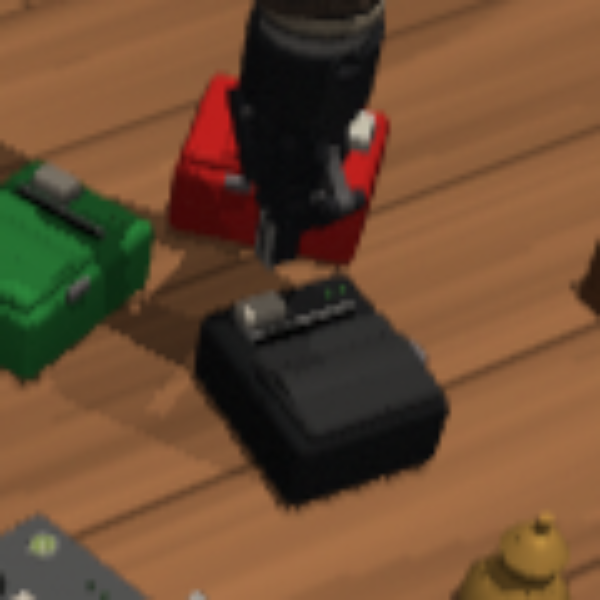

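View pics/i_wrist.png

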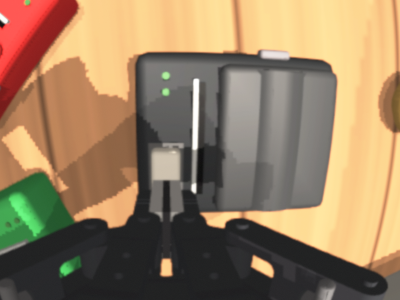

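Emit:
apply_moves:
  increments:
    - [-0.05,-0.15,-1.5,0]
    - [0,0,-1.2,0]
    - [0,0,-0.2,0]
    - [0,0,0,0]
    - [0,0,0,0]
    - [0,0,0,0]

```text
t: 9.72
position: [0.432, 0.3534, 0.0766]
eef_rot: [[0.997, -0.08, 0.001], [-0.08, -0.997, 0.001], [0.001, -0.001, -1.0]]
ft_force: [-0.1, 1.1, 1.3]
opening: -0.0005
```

```bash
python3 - <<'E'
from h import *
f,c,s=cam('wrist'); print(s['t'],s['position'],s['ft_force']); cv2.imwrite('pics/j_wrist.png',f[50:350,150:550])
f,c,s=cam('scene');print(s['position'],s['ft_force']);cv2.imwrite('pics/j_scene.png',cv2.resize(f[80:200,330:450],None,fx=5,fy=5))
E
```

```text
9.7167 [0.43200853 0.35336891 0.07664202] [-0.14559483  1.0548163   1.32911268]
[0.43198803 0.35336637 0.0766396 ] [ 0.01583562  0.18601027 -0.50393332]
```

View pics/j_scene.png

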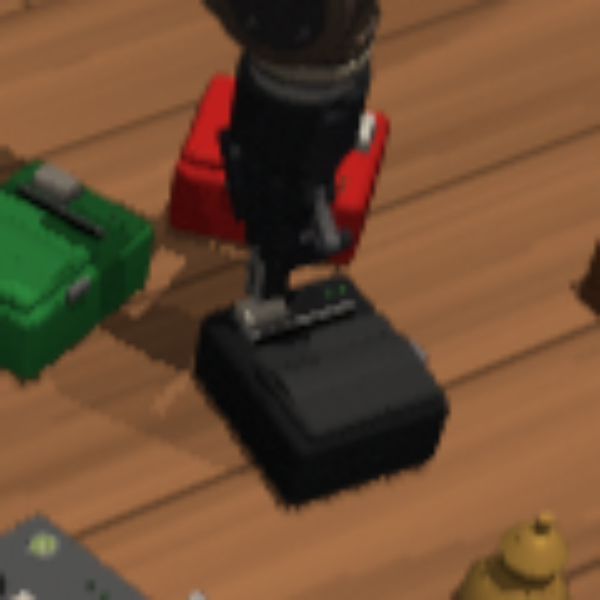

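View pics/j_wrist.png

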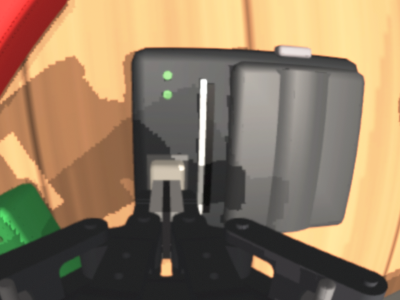

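Emit:
apply_moves:
  increments:
    - [0,0,-0.3,0]
    - [0,0,-0.3,0]
    - [0,0,-0.15,0]
    - [0,0,0,0]
    - [0,0,0,0]

```text
t: 10.23
position: [0.4317, 0.3532, 0.0686]
eef_rot: [[0.997, -0.08, 0.0], [-0.08, -0.997, 0.0], [0.0, -0.0, -1.0]]
ft_force: [0.1, -0.6, 1.3]
opening: 0.0002
```

Emit:
apply_moves:
  increments:
    - [0,0,-0.15,0]
    - [0,0,0,0]
    - [0,0,0,0]

```text
t: 10.48
position: [0.4317, 0.3531, 0.0671]
eef_rot: [[0.997, -0.08, 0.0], [-0.08, -0.997, 0.0], [0.0, -0.0, -1.0]]
ft_force: [-0.0, 1.0, 3.3]
opening: -0.0
```

Emit:
apply_moves:
  increments:
    - [0,0,-0.15,0]
    - [0,0,0,0]
    - [0,0,0,0]

```text
t: 10.73
position: [0.4317, 0.3532, 0.0656]
eef_rot: [[0.997, -0.08, 0.0], [-0.08, -0.997, 0.0], [0.0, -0.0, -1.0]]
ft_force: [0.1, -0.4, 3.8]
opening: -0.0
```

Emit:
apply_moves:
  increments:
    - [0,0,-0.08,0]
    - [0,0,0,0]
    - [0,0,0,0]

```text
t: 10.98
position: [0.4317, 0.3532, 0.0648]
eef_rot: [[0.997, -0.08, 0.001], [-0.08, -0.997, 0.0], [0.001, -0.0, -1.0]]
ft_force: [-0.6, -0.4, 3.7]
opening: -0.0004
```

Emit:
apply_moves:
  increments:
    - [0,0,0.5,0]
    - [0,0,1.5,0]
    - [0,0,3,0]
    - [0,0,3,0]
    - [0,-3,3,0]
    - [0,-3,0,0]
    - [0,-3,0,0]
    - [0,0,0,0]
    - [0,0,0,0]
    - [0,0,0,0]

```text
t: 11.82
position: [0.431, 0.2635, 0.1733]
eef_rot: [[0.997, -0.08, -0.001], [-0.08, -0.997, -0.0], [-0.001, 0.0, -1.0]]
ft_force: [-0.5, -0.3, 0.5]
opening: 0.0001
```

```bash
python3 - <<'E'
from h import *
f,c,s=cam('wrist'); print(s['t'],s['position'],s['ft_force']); cv2.imwrite('pics/k_wrist.png',f)
f,c,s=cam('scene');print(s['position'],s['ft_force']);cv2.imwrite('pics/k_scene.png',f)
E
```

```text
11.8167 [0.43098404 0.26349333 0.17331961] [-0.53521524 -0.29286528  0.52189837]
[0.43105594 0.2638934  0.17336473] [ 0.35314963 -0.27101598  0.798665  ]
```

View pics/k_scene.png

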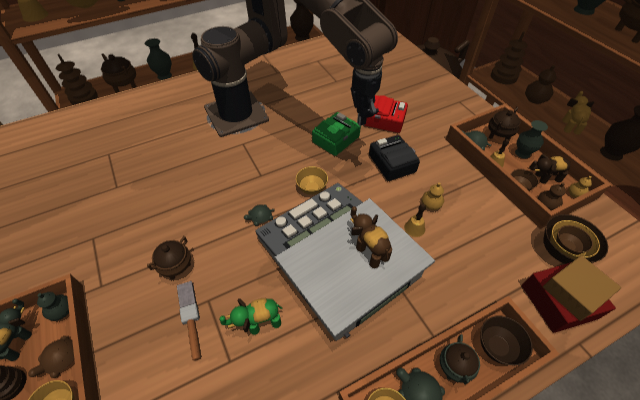

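View pics/k_wrist.png

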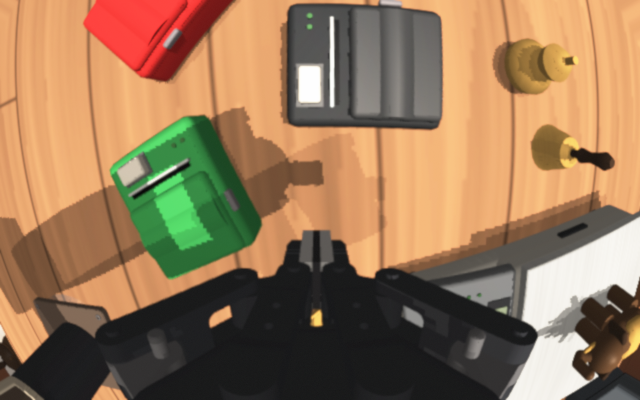

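```bash
python3 - <<'E'
from h import *
print(ticket.hand_in(), robot.state()['t'])
E
```

```text
the job is handed in; nothing more can be done
the job is handed in; nothing more can be done
```

I tapped the three keys in the order asked: bronze-price, then the wide sale key, then the printer's feed key. I used the closed fingertips and handed the job in after about 12 s of the 43 s.

| Key | Approx. fingertip travel | Upward force at lowest point |
|---|---|---|
| Bronze-price | 4–5 mm | 4–5 N |
| Wide sale | 5–6 mm | about 5 N |
| Feed | 5 mm | 3.7–3.8 N |

- **Clicks:** A key clicks at 3 mm, so travel and force both point to all three having registered. I had no direct readout of the clicks.
- **Least certain key:** The feed key's force was 3.7–3.8 N where its travel would predict about 4.5 N. Force readings vary by about ±0.5 N. It is still above the 3 N that brings a key to half travel.
- **Release:** I lifted clear after each tap. The next picture showed the bronze-price key back up, and the last pictures showed nothing left pressed.
- **Surroundings:** In the last pictures the printer, elephant and other pieces stood where they were. The arm was clear of everything with no contact force. No force reading pointed to contact with another key or the pan.
- **Ticket:** I could not see a paper ticket coming out in the last pictures, so I can't confirm it from the cameras.

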